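Hold the loupe in focus over the suspect bracket

TASK

Of the three brackets on the inspection plate, the suspect one has been turned crosswise to the other two. Pick up the black loupe and hold it level and centred above that bracket, wide rim up, with its narrow foot at the focal height marked by the tip of the pointer on the plate's column, and finish while still holding it there, steady and touching nothing but the gripper. Leave the brackets, the pointer and the other things around as they are, and do not tip the loupe over.

Things in the scene. Friction and masses are not known exactly. Their poses are not given: they have to be found in the camera images.
- loupe: the black stand loupe to pick up: a black cup shape with a lens in it, 34 mm high, 35 mm across its wide upper rim and about 28 mm at its foot, standing foot down on the worktop to the right of the plate, about 50 g. Origin: centre of its foot (underside), z axis up along its optical axis. It can be gripped across its diameter from above, in any direction.
- plate: the inspection plate, fixed to the worktop: dark steel, 100 mm (x) by 340 mm (y) by 10 mm thick. Origin: centre of its underside, on the worktop; z up. It carries three flat round spots in a row at y = -120, -50 and +20 mm (x = 0), one bracket on each, and an upright 12 mm square column at y = +145 mm (x = 0), whose top is 126 mm above the worktop.
- bracket_1: one of three alike stamped steel brackets lying flat on the plate, 16 x 32 x 9 mm: a 2 mm base with a 9 mm high tab along one short end. Origin: middle of its 16 x 32 outline, on the underside; y axis along the 32 mm length (tab at -y), z up. They change places: two lie with y within about 10 degrees of the plate's length (its y), the suspect one lies across it, within 10 degrees of square.
- bracket_2: one of three alike stamped steel brackets lying flat on the plate, 16 x 32 x 9 mm: a 2 mm base with a 9 mm high tab along one short end. Origin: middle of its 16 x 32 outline, on the underside; y axis along the 32 mm length (tab at -y), z up. They change places: two lie with y within about 10 degrees of the plate's length (its y), the suspect one lies across it, within 10 degrees of square.
- bracket_3: one of three alike stamped steel brackets lying flat on the plate, 16 x 32 x 9 mm: a 2 mm base with a 9 mm high tab along one short end. Origin: middle of its 16 x 32 outline, on the underside; y axis along the 32 mm length (tab at -y), z up. They change places: two lie with y within about 10 degrees of the plate's length (its y), the suspect one lies across it, within 10 degrees of square.
- pointer_tip (a point): the tip of the steel pointer, a 4 mm blade ending in a cone, that slides on the column and sticks out level towards the brackets. The point is the very tip, at plate x = 0, y = +95 mm; its height marks the focal height, the height at which the foot (underside) of the loupe is to be held. z up.
- pointer (a joint): height setting of the pointer in m: at 0 its tip is 45 mm above the plate's top face (55 mm above the worktop), at 0.045 it is 90 mm above it. Already set, held by friction (about 6 N); not to be moved.
- white_jar: bystander: white jar, 37 mm across, 38 mm high. Origin: centre of its underside.
- gauge_block: bystander: upright gauge block, 9 x 35 x 30 mm. Origin: centre of its underside.
- tweezers: bystander: steel tweezers lying flat, 12 x 126 x 8 mm. Origin: centre of its underside.
Mind the look-alikes: they are no part of the job. Of the things like the loupe, leave any that is purple or turquoise; of the rest the larger one is meant.

How it is judged:
On the way:
1. the loupe is picked up off the worktop (contact force between loupe and the fingers above 1 N and height (world z) of loupe above 0.02 m), for 0.2 s.
At the end, for the whole second after the job is handed in: Gripper holds the loupe (over 1 N) at rest (below 0.02 m/s), within 0.10 rad of upright, foot centre within 10 mm horizontally of the middle of the bracket lying crosswise (over 0.8 rad from the plate's length) and within 6 mm of the pointer tip's height, touching no plate, bracket or bystander (((angle between the y axis of bracket_1 and the y axis of plate, either way round above 0.8 rad and horizontal distance between loupe and bracket_1 below 0.01 m) or (angle between the y axis of bracket_2 and the y axis of plate, either way round above 0.8 rad and horizontal distance between loupe and bracket_2 below 0.01 m) or (angle between the y axis of bracket_3 and the y axis of plate, either way round above 0.8 rad and horizontal distance between loupe and bracket_3 below 0.01 m)) and z of loupe in the frame of pointer_tip between -0.006 and 0.006 m and angle between loupe's own z axis and vertical below 0.1 rad and contact force between loupe and the fingers above 1 N and linear speed of loupe below 0.02 m/s and contact force between loupe and plate below 0.05 N and contact force between loupe and bracket_1 below 0.05 N and contact force between loupe and bracket_2 below 0.05 N and contact force between loupe and bracket_3 below 0.05 N and contact force between loupe and white_jar below 0.05 N and contact force between loupe and gauge_block below 0.05 N and contact force between loupe and tweezers below 0.05 N); the arm keeps its last pose, push and grip.
It fails at once if a bracket is disturbed (distance of any of bracket_1, bracket_2, bracket_3 from where it was at the start of the episode above 0.006 m).
It fails at once if the pointer is shifted (distance of pointer_tip from where it was at the start of the episode above 0.004 m).
It fails at once if the loupe is tipped over (angle between loupe's own z axis and vertical above 0.6 rad).
It fails at once if a bystander object is disturbed (distance of any of white_jar, gauge_block, tweezers from where it was at the start of the episode above 0.02 m).
It also fails if it takes over 40 s, if anything falls off the work surface, if the arm or the gripper's body presses on something with over 40 N, if the wrist force passes 120 N, or if a joint passes its speed limit or range.

ROBOT

A 7-joint arm with a two-finger parallel gripper is mounted at the origin on a cart in front of the work surface, level with it; the furniture and walls round the work are solid. World frame = base frame: x ahead of the robot, y to its left, z up, the work surface at z = 0. Lengths are in m, angles in rad, forces in N, time in s.
With the tool pointing down it reaches from about 0.425 to 0.875 m from the base axis. Payload 4.7 kg.
Tool frame: the origin (TCP) lies midway between the tips of the shut fingers; the grasp point (between the pads) lies 19 mm behind it (ctrl.grip_point_offset is the distance from the TCP to the grasp point, in m); z points along the fingers, y is the line along which they close (so a half turn about z gives the same grasp; the last joint's range is limited). The gripper opens to 87 mm and grips with 3 to 60 N. Pads are 19 mm wide; open, the fingers measure 117 mm over their backs; the gripper's body (75 mm by 190 mm) begins 51 mm behind the grasp point.
Start: joints at [-1.332, 0.321, -0.07, 1.45, 0.023, 1.371, -0.057], TCP at [0.145, 0.634, 0.223] pointing down, gripper open.
Joint ranges: [-2.86, 2.86], [-0.3, 2.09], [-1.38, 1.24], [0.06, 2.45], [-1.56, 4.7], [0.09, 2.05], [-2.69, 2.69]. Speed limits (rad/s): [2.57, 2.57, 3.14, 3.14, 3.14, 3.14, 3.14].

INTERFACE

Orientations are given as a rotation vector (axis times angle).
In Python, from bench import ctrl gives the robot as it stands. The module is installed in compiled form; this text tells all that it offers.
- The arm moves only by the shell command python3 -m handwheel 'ROWS' [OPENING] [FORCE]. ROWS is JSON, a list of rows, each an object of numbers: "x", "y", "z": the shift along the tool's x, y, z in m; "wx", "wy", "wz": the turn, a rotation vector about the tool's x, y, z in degrees. A call has 1 to 10 rows; each row is the pose to reach, as a shift and turn from the pose commanded when the call began, along the tool's axes at that moment; what a row does not reach only later rows make up. A row lasts 1/12 s, in which the tool goes at most 41.7 mm and 7.16 degrees, less where a joint would pass 70% of its speed; a pose out of reach is approached as far as the arm can. A call with a gripper value outside its range is refused whole. OPENING is the finger opening in m, from 0 to 0.087, set as the call begins (- or left out, the last holds). The fingers move at their own pace and stop on an object; FORCE is the grip in N (left out, the last holds). Time passes only in rows, so rows that repeat a pose let the fingers close. It gives the time, the measured TCP pose, the force, the opening and the grip force at its end, in the units of the state.
- ctrl.get_state(): the state, without advancing time (a new reading comes with each control period).
- ctrl.get_image(name): name is "scene" or "top" or "wrist"; returns a dict with "image" (420x560x3 uint8, red, green, blue), "K" (3x3 intrinsics, pixels), "world_to_cam" (4x4, takes a point from world to camera coordinates); the wrist camera has in their place "hand_eye" (4x4, takes a point from camera to tool coordinates, whose origin is the TCP and whose axes are the flange's). Camera axes: x right, y down, z forward; pixel columns grow to the right and rows downward; lengths in m; the calibration is good to about 2 mm. A picture is of the moment at which its call begins: read the wrist's pose just before it. There is no depth.
- ctrl.close_job(): hands the job in; it is judged then, once.
The state is a dict: "time": time; "joint_positions": joint angles; "qd": joint speeds; "joint_torque": joint torques, N m; "position": TCP position; "tool_rot": TCP orientation; "ft_force": force on the tool from outside, world axes, zero at the start; "torque": the same for the moment, N m; "grip_width": opening from 0.0 (shut) to 1.0 (fully open); "grip_force": force on a finger pad.
Only numpy, scipy, OpenCV 4.12 (cv2) and the standard library are available. Lean on these libraries where they do the work, as an engineer would, in place of code of your own. Each camera call takes 0.05 s, during which the arm holds its last target. There are 200 camera calls.

## Working session

There is one attempt and no reset: what is moved stays moved. The work goes in short steps, Python scripts to look and compute and a shell command to move; the robot and the scene stay as the last step left them, time stands still between calls to the robot, and variables do not carry over. Pictures are saved under pics/ and viewed, at most 10 in all, crops included, and the job is handed in when it is done.

```bash
mkdir -p pics; python3 - <<'E'
from bench import ctrl
import cv2,numpy as np,pickle
s=ctrl.get_state();print({k:np.round(v,3) for k,v in s.items() if k in('time','position','tool_rot','grip_width','ft_force')})
d={}
for n in('scene','top','wrist'):
    r=ctrl.get_image(n);d[n]=r;cv2.imwrite(f'pics/{n}0.png',r['image'][:,:,::-1])
    print(n,r['K'].round(1).tolist(),np.round(r.get('world_to_cam',r.get('hand_eye')),3).tolist())
pickle.dump(d,open('d0.pkl','wb'))
E
```

```text
{'time': np.float64(0.0), 'position': array([0.145, 0.633, 0.221]), 'tool_rot': array([-3.520e-01, -3.122e+00,  3.000e-03]), 'ft_force': array([ 0.902, -0.336, -1.205]), 'grip_width': np.float64(1.0)}
scene [[430.4, 0.0, 278.7], [0.0, 430.4, 211.4], [0.0, 0.0, 1.0]] [[0.716, -0.698, 0.013, -0.466], [-0.369, -0.394, -0.842, 0.207], [0.593, 0.598, -0.539, 1.005], [0.0, 0.0, 0.0, 1.0]]
top [[452.6, 0.0, 284.2], [0.0, 452.6, 206.3], [0.0, 0.0, 1.0]] [[-0.015, -1.0, 0.005, -0.113], [-0.992, 0.014, -0.127, 0.535], [0.127, -0.007, -0.992, 1.408], [0.0, 0.0, 0.0, 1.0]]
wrist [[363.0, 0.0, 291.4], [0.0, 363.0, 216.3], [0.0, 0.0, 1.0]] [[-0.001, -0.971, -0.241, 0.065], [1.0, -0.001, -0.002, 0.001], [0.001, -0.241, 0.971, -0.162], [0.0, 0.0, 0.0, 1.0]]
```

View pics/top0.png

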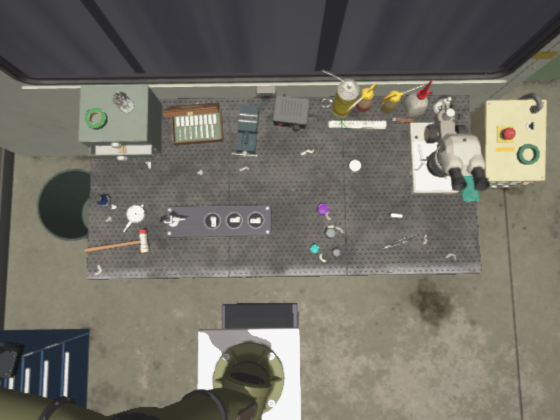

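View pics/scene0.png

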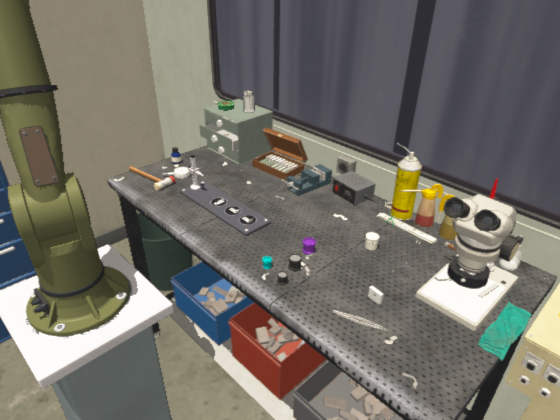

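The top view shows the plate with brackets at about (212,221), (234,220) and (257,220). There are four loupe-like things: purple (323,209), turquoise (315,249), dark larger (331,232) and dark smaller (337,253). The larger dark one at (331,232) fits the description, and I'll confirm it in an enlarged crop.

```bash
python3 - <<'E'
import cv2,numpy as np
t=cv2.imread('pics/top0.png');s=cv2.imread('pics/scene0.png')
a=cv2.resize(t[195:270,155:355],(800,300),interpolation=cv2.INTER_CUBIC)
b=cv2.resize(s[150:290,180:330],(320,299),interpolation=cv2.INTER_CUBIC)
c=cv2.resize(s[225:290,240:330],(415,299),interpolation=cv2.INTER_CUBIC)
o=np.zeros((600,800,3),np.uint8);o[:300]=a;o[300:599,:320]=b;o[300:599,330:745]=c
cv2.imwrite('pics/crop0.png',o)
E
```

```text
(no output)
```

View pics/crop0.png

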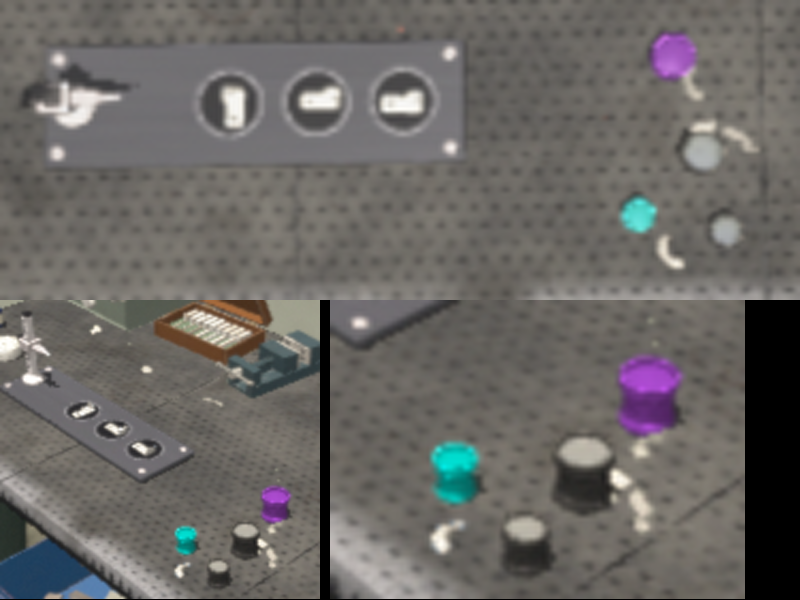

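The loupe is the dark grey-topped cup at top-image (330.5,233). It is larger than its twin at (337,253), and the others are purple and turquoise. The suspect bracket is the leftmost one at about (213.5,221): its long side runs up the image, while the other two lie along the plate. Next I compute positions.

```bash
cat > h.py <<'E'
import numpy as np,cv2
from scipy.spatial.transform import Rotation as R
def ray(r,uv,T=None):
    d=np.linalg.inv(r['K'])@[uv[0],uv[1],1]
    M=np.linalg.inv(r['world_to_cam']) if T is None else T@r['hand_eye']
    return M[:3,3],M[:3,:3]@d
def onz(r,uv,z,T=None):
    o,d=ray(r,uv,T);return o+d*(z-o[2])/d[2]
def tool(s):
    T=np.eye(4);T[:3,:3]=R.from_rotvec(s['tool_rot']).as_matrix();T[:3,3]=s['position'];return T
def proj(r,p,T=None):
    M=r['world_to_cam'] if T is None else np.linalg.inv(T@r['hand_eye'])
    c=r['K']@(M@[*p,1])[:3];return c[:2]/c[2]
E
python3 - <<'E'
import pickle,numpy as np
from h import *
from bench import ctrl
d=pickle.load(open('d0.pkl','rb'));t=d['top']
f=lambda u,v:(154.6+u/4+.0,194.6+v/4)
for n,p,z in[('loupe',(702,152),.034),('purple',(673,55),.03),('turq',(638,214),.03),('small',(725,230),.025),('susp',(233,106),.012),('s1',(230,103),.01),('s3',(403,100),.01),('c1',(58,60),.01),('c2',(57,153),.01),('c3',(449,53),.01),('c4',(450,148),.01)]:
    print(n,onz(t,f(*p),z).round(3))
T=tool(ctrl.get_state());print(T.round(3))
E
```

```text
loupe [ 0.448 -0.265  0.034]
purple [ 0.526 -0.244  0.03 ]
turq [ 0.4   -0.213  0.03 ]
small [ 0.386 -0.282  0.025]
susp [0.492 0.11  0.012]
s1 [0.495 0.113 0.01 ]
s3 [ 0.495 -0.027  0.01 ]
c1 [0.531 0.252 0.01 ]
c2 [0.456 0.251 0.01 ]
c3 [ 0.533 -0.064  0.01 ]
c4 [ 0.456 -0.064  0.01 ]
[[-0.975  0.223 -0.     0.145]
 [ 0.223  0.975 -0.001  0.633]
 [-0.    -0.001 -1.     0.222]
 [ 0.     0.     0.     1.   ]]
```

```bash
python3 -m handwheel '[{"x":-0.03,"y":-0.027,"wz":-1},{"x":-0.06,"y":-0.054,"wz":-3},{"x":-0.09,"y":-0.08,"wz":-5},{"x":-0.12,"y":-0.107,"wz":-7},{"x":-0.15,"y":-0.134,"wz":-9},{"x":-0.18,"y":-0.161,"wz":-11},{"x":-0.21,"y":-0.188,"wz":-12.9},{"x":-0.24,"y":-0.214,"wz":-12.9},{"x":-0.27,"y":-0.241,"wz":-12.9},{"x":-0.27,"y":-0.241,"wz":-12.9}]' 0.087; python3 -c "
from h import *
from bench import ctrl
print(tool(ctrl.get_state()).round(3))"
```

```text
[[-0.975  0.223 -0.     0.145]
 [ 0.223  0.975 -0.001  0.633]
 [-0.    -0.001 -1.     0.222]
 [ 0.     0.     0.     1.   ]]invalid input at $[0]: expected keys x, y, z, wx, wy, wz
```

```bash
python3 -m handwheel '[{"x":-0.03,"y":-0.027,"z":0,"wx":0,"wy":0,"wz":-1},{"x":-0.06,"y":-0.054,"z":0,"wx":0,"wy":0,"wz":-3},{"x":-0.09,"y":-0.08,"z":0,"wx":0,"wy":0,"wz":-5},{"x":-0.12,"y":-0.107,"z":0,"wx":0,"wy":0,"wz":-7},{"x":-0.15,"y":-0.134,"z":0,"wx":0,"wy":0,"wz":-9},{"x":-0.18,"y":-0.161,"z":0,"wx":0,"wy":0,"wz":-11},{"x":-0.21,"y":-0.188,"z":0,"wx":0,"wy":0,"wz":-12.9},{"x":-0.24,"y":-0.214,"z":0,"wx":0,"wy":0,"wz":-12.9},{"x":-0.27,"y":-0.241,"z":0,"wx":0,"wy":0,"wz":-12.9},{"x":-0.27,"y":-0.241,"z":0,"wx":0,"wy":0,"wz":-12.9}]' 0.087; python3 -c "
from h import *
from bench import ctrl
print(tool(ctrl.get_state()).round(3))"
```

```text
time: 0.98
position: [0.3602, 0.3305, 0.2227]
tool_rot: [0.019, 3.139, -0.005]
ft_force: [0.0, -0.3, -0.1]
grip_width: 1.004
grip_force: 0.0
[[-1.     0.012  0.003  0.36 ]
 [ 0.012  1.    -0.003  0.331]
 [-0.003 -0.003 -1.     0.223]
 [ 0.     0.     0.     1.   ]]
```

```bash
python3 -m handwheel '[{"x":-0.025,"y":-0.03,"z":0,"wx":0,"wy":0,"wz":0},{"x":-0.05,"y":-0.06,"z":0,"wx":0,"wy":0,"wz":0},{"x":-0.075,"y":-0.09,"z":0,"wx":0,"wy":0,"wz":0},{"x":-0.1,"y":-0.12,"z":0,"wx":0,"wy":0,"wz":0},{"x":-0.12,"y":-0.14,"z":0,"wx":0,"wy":0,"wz":0.4},{"x":-0.13,"y":-0.16,"z":0,"wx":0,"wy":0,"wz":0.4},{"x":-0.13,"y":-0.16,"z":0,"wx":0,"wy":0,"wz":0.4},{"x":-0.13,"y":-0.16,"z":0,"wx":0,"wy":0,"wz":0.4}]'; python3 - <<'E'
from h import *
from bench import ctrl
import pickle
s=ctrl.get_state();r=ctrl.get_image('wrist');print(tool(s).round(4))
pickle.dump((s,r),open('w1.pkl','wb'));cv2.imwrite('pics/w1.png',r['image'][:,:,::-1])
E
```

```text
time: 1.65
position: [0.4848, 0.1774, 0.2223]
tool_rot: [-0.016, -3.141, 0.0]
ft_force: [-0.8, 0.8, -0.2]
grip_width: 0.999
grip_force: 0.0
[[-1.000e+00  1.000e-02 -5.000e-04  4.848e-01]
 [ 1.000e-02  1.000e+00 -1.000e-04  1.774e-01]
 [ 5.000e-04 -1.000e-04 -1.000e+00  2.223e-01]
 [ 0.000e+00  0.000e+00  0.000e+00  1.000e+00]]
```

View pics/w1.png

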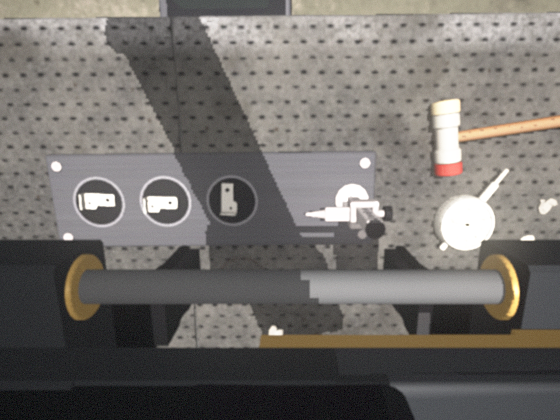

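The wrist view shows the suspect bracket at about (228,199), lying crosswise, and the pointer tip at about (306,214). I'll take a second view with a y baseline.

```bash
python3 -m handwheel '[{"x":0.02,"y":-0.03,"z":0,"wx":0,"wy":0,"wz":0.6},{"x":0.03,"y":-0.06,"z":0,"wx":0,"wy":0,"wz":0.6},{"x":0.03,"y":-0.08,"z":0,"wx":0,"wy":0,"wz":0.6},{"x":0.03,"y":-0.09,"z":0,"wx":0,"wy":0,"wz":0.6},{"x":0.03,"y":-0.09,"z":0,"wx":0,"wy":0,"wz":0.6},{"x":0.03,"y":-0.09,"z":0,"wx":0,"wy":0,"wz":0.6}]'; python3 - <<'E'
from h import *
from bench import ctrl
import pickle
s=ctrl.get_state();r=ctrl.get_image('wrist');print(tool(s).round(4))
pickle.dump((s,r),open('w2.pkl','wb'))
s1,r1=pickle.load(open('w1.pkl','rb'))
o=[]
p=[.495,.188,.075];b=[.495,.112,.012]
for ss,rr in((s1,r1),(s,r)):
    row=[]
    for q in(p,b):
        u,v=proj(rr,q,tool(ss)).round().astype(int);u=min(max(u,30),529);v=min(max(v,25),394)
        print('origin',u-30,v-25)
        row.append(cv2.resize(rr['image'][v-25:v+25,u-30:u+30,::-1],(360,300),interpolation=cv2.INTER_CUBIC))
    o.append(np.hstack(row))
cv2.imwrite('pics/crop1.png',np.vstack(o))
E
```

```text
time: 2.2
position: [0.4538, 0.0905, 0.2228]
tool_rot: [0.025, 3.141, 0.002]
ft_force: [0.1, 0.2, 0.0]
grip_width: 0.995
grip_force: 0.0
[[-9.999e-01  1.570e-02  5.000e-04  4.538e-01]
 [ 1.570e-02  9.999e-01  1.200e-03  9.050e-02]
 [-5.000e-04  1.200e-03 -1.000e+00  2.228e-01]
 [ 0.000e+00  0.000e+00  0.000e+00  1.000e+00]]
origin 273 190
origin 199 176
origin 370 222
origin 282 204
```

View pics/crop1.png

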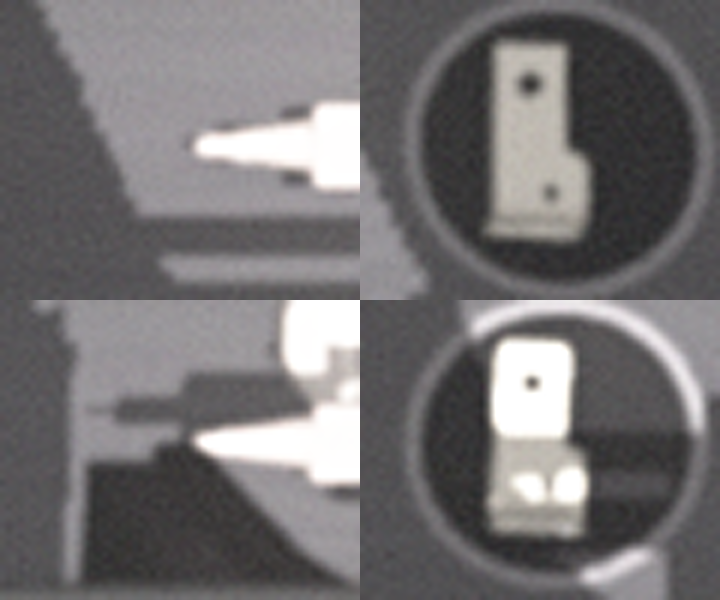

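```bash
python3 - <<'E'
from h import *
import pickle
V=[pickle.load(open(f'w{i}.pkl','rb')) for i in(1,2)]
tip=[(304.7,214.1),(401.7,244.9)];br=[(228.5,198.8),(311.5,226.3)]
# triangulate
A=np.zeros((3,3));b=np.zeros(3)
for (s,r),uv in zip(V,tip):
    o,d=ray(r,uv,tool(s));d/=np.linalg.norm(d);P=np.eye(3)-np.outer(d,d);A+=P;b+=P@o
x=np.linalg.solve(A,b);print('tip',x.round(4),[ (proj(r,x,tool(s))-uv).round(1).tolist() for (s,r),uv in zip(V,tip)])
for (s,r),uv in zip(V,br): print('br',onz(r,uv,.014,tool(s)).round(4), 'spot',)
# tip height relative to plate: solve on y known difference: tip is 75mm from spot
for (s,r),uv in zip(V,tip):
  for z in (.06,.07,.08,.09,.1): print(z,onz(r,uv,z,tool(s)).round(4))
d=pickle.load(open('d0.pkl','rb'))
for n in('top','scene'):print(n,proj(d[n],x).round(1))
E
```

```text
tip [0.4941 0.1892 0.0742] [[0.1, -0.4], [-0.1, 0.4]]
br [0.4917 0.112  0.014 ] spot
br [0.4918 0.1114 0.014 ] spot
0.06 [0.4978 0.1896 0.06  ]
0.07 [0.4954 0.1893 0.07  ]
0.08 [0.493  0.1889 0.08  ]
0.09 [0.4906 0.1886 0.09  ]
0.1 [0.4882 0.1883 0.1   ]
0.06 [0.4986 0.1938 0.06  ]
0.07 [0.4952 0.1906 0.07  ]
0.08 [0.4918 0.1875 0.08  ]
0.09 [0.4884 0.1844 0.09  ]
0.1 [0.485  0.1812 0.1   ]
top [184.  218.8]
scene [202.2 176.1]
```

Pointer tip z ≈ 0.073–0.074, and the bracket middle is at about (0.492, 0.112). Moving to the loupe now.

```bash
python3 -m handwheel '[{"x":0,"y":-0.03,"z":0,"wx":0,"wy":0,"wz":0},{"x":0,"y":-0.07,"z":0,"wx":0,"wy":0,"wz":0},{"x":0,"y":-0.11,"z":0,"wx":0,"wy":0,"wz":0},{"x":0,"y":-0.15,"z":0,"wx":0,"wy":0,"wz":0},{"x":0,"y":-0.19,"z":0,"wx":0,"wy":0,"wz":0},{"x":0,"y":-0.23,"z":0,"wx":0,"wy":0,"wz":0},{"x":0,"y":-0.27,"z":0.0,"wx":0,"wy":0,"wz":0},{"x":0,"y":-0.31,"z":0.0,"wx":0,"wy":0,"wz":0},{"x":0,"y":-0.34,"z":0.03,"wx":0,"wy":0,"wz":0.6},{"x":0,"y":-0.355,"z":0.06,"wx":0,"wy":0,"wz":0.9}]' && python3 -m handwheel '[{"x":0,"y":0,"z":0,"wx":0,"wy":0,"wz":0},{"x":0,"y":0,"z":0,"wx":0,"wy":0,"wz":0},{"x":0,"y":0,"z":0,"wx":0,"wy":0,"wz":0}]' ; python3 - <<'E'
from h import *
from bench import ctrl
import pickle
s=ctrl.get_state();r=ctrl.get_image('wrist');print(tool(s).round(4),s['joint_positions'].round(2))
pickle.dump((s,r),open('w3.pkl','wb'))
cv2.imwrite('pics/w3.png',r['image'][:,:,::-1])
E
```

```text
time: 3.08
position: [0.45, -0.2699, 0.164]
tool_rot: [0.054, 3.135, -0.006]
ft_force: [0.5, 0.2, -0.6]
grip_width: 0.999
grip_force: 0.0
time: 3.33
position: [0.4494, -0.2643, 0.1631]
tool_rot: [0.047, 3.141, 0.0]
ft_force: [0.5, 1.1, 0.1]
grip_width: 1.0
grip_force: 0.0
[[-9.996e-01  2.980e-02  3.000e-04  4.494e-01]
 [ 2.980e-02  9.996e-01  0.000e+00 -2.643e-01]
 [-3.000e-04  1.000e-04 -1.000e+00  1.631e-01]
 [ 0.000e+00  0.000e+00  0.000e+00  1.000e+00]] [-0.36  0.1   0.9   1.87 -0.09  1.2   2.11]
```

View pics/w3.png

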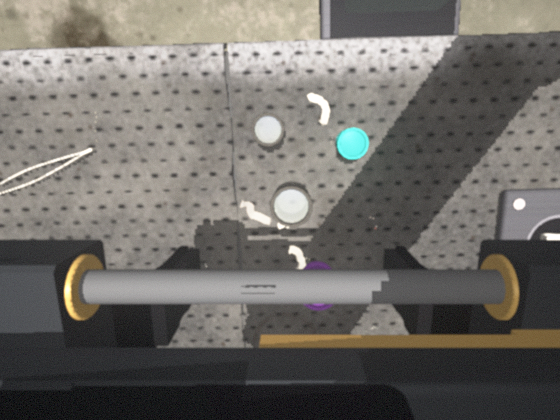

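The loupe's lens is at about (291,205), with the small twin at (268,130), turquoise at (352,144) and purple hidden behind the finger bar at (320,290). The closing line (image left-right) is clear. Next I fit the rim.

```bash
cat > rim.py <<'E'
from h import *
import pickle,sys
def rim(s,r,uv0,name=None,h=28):
    u0,v0=[int(round(a)) for a in uv0]
    g=cv2.cvtColor(r['image'],cv2.COLOR_RGB2GRAY)[v0-h:v0+h,u0-h:u0+h]
    m=(cv2.GaussianBlur(g,(3,3),0)>130).astype(np.uint8)
    m=cv2.morphologyEx(m,cv2.MORPH_OPEN,np.ones((7,7),np.uint8))
    n,l,st,c=cv2.connectedComponentsWithStats(m)
    k=min(range(1,n),key=lambda k:np.hypot(*(c[k]-h)))
    cs,_=cv2.findContours((l==k).astype(np.uint8),cv2.RETR_EXTERNAL,cv2.CHAIN_APPROX_NONE)
    e=cv2.fitEllipse(max(cs,key=len));return (e[0][0]+u0-h,e[0][1]+v0-h),e[1]
if __name__=='__main__':
    s,r=pickle.load(open('w3.pkl','rb'));T=tool(s)
    c,ax=rim(s,r,(291,205));print(c,ax)
    p=onz(r,c,.034,T);print('loupe',p.round(4),'diam mm',1e3*np.mean(ax)*np.linalg.norm(p-(T@r['hand_eye'])[:3,3])/363)
    q=onz(r,(352,144),.026,T);print('turq',q.round(3),'small',onz(r,(268,130),.026,T).round(3))
    print('tool shift',(T[:3,:3].T@(p-T[:3,3])).round(4))
E
python3 rim.py
```

```text
(290.49181365966797, 200.6146640777588) (55.5836067199707, 65.73164367675781)
loupe [ 0.4431 -0.2647  0.034 ] diam mm 49.65932896952803
turq [ 0.4   -0.214  0.026] small [ 0.386 -0.281  0.026]
tool shift [ 0.0064 -0.0006  0.1291]
```

```bash
sed -i 's/>130/>175/' rim.py; python3 rim.py
```

```text
(290.7121181488037, 205.29573822021484) (32.504905700683594, 33.542518615722656)
loupe [ 0.447  -0.2647  0.034 ] diam mm 27.108915821277794
turq [ 0.4   -0.214  0.026] small [ 0.386 -0.281  0.026]
tool shift [ 0.0025 -0.0004  0.1291]
```

```bash
python3 -m handwheel '[{"x":0.0025,"y":0,"z":0.02,"wx":0,"wy":0,"wz":-1.7},{"x":0.0025,"y":0,"z":0.05,"wx":0,"wy":0,"wz":-1.7},{"x":0.0025,"y":0,"z":0.08,"wx":0,"wy":0,"wz":-1.7},{"x":0.0025,"y":0,"z":0.1,"wx":0,"wy":0,"wz":-1.7},{"x":0.0025,"y":0,"z":0.1,"wx":0,"wy":0,"wz":-1.7},{"x":0.0025,"y":0,"z":0.1,"wx":0,"wy":0,"wz":-1.7},{"x":0.0025,"y":0,"z":0.1,"wx":0,"wy":0,"wz":-1.7}]' 0.06; python3 - <<'E'
from h import *
from bench import ctrl
import pickle
from rim import rim
s=ctrl.get_state();r=ctrl.get_image('wrist');T=tool(s);print(T.round(4))
pickle.dump((s,r),open('w4.pkl','wb'))
c,ax=rim(s,r,proj(r,[.447,-.2647,.034],T),h=40);p=onz(r,c,.034,T);print(c,ax,p.round(4),(T[:3,:3].T@(p-T[:3,3])).round(4))
cv2.imwrite('pics/w4.png',r['image'][100:380,60:500,::-1])
E
```

```text
time: 3.97
position: [0.4473, -0.2659, 0.0646]
tool_rot: [0.002, 3.138, -0.001]
ft_force: [0.5, -0.7, -0.1]
grip_width: 0.696
grip_force: 0.0
[[-1.000e+00  1.400e-03  3.400e-03  4.473e-01]
 [ 1.400e-03  1.000e+00 -5.000e-04 -2.659e-01]
 [-3.400e-03 -5.000e-04 -1.000e+00  6.460e-02]
 [ 0.000e+00  0.000e+00  0.000e+00  1.000e+00]]
(293.36331939697266, 245.54804611206055) (45.47325134277344, 49.01003646850586) [ 0.4467 -0.2645  0.034 ] [0.0007 0.0014 0.0306]
```

View pics/w4.png

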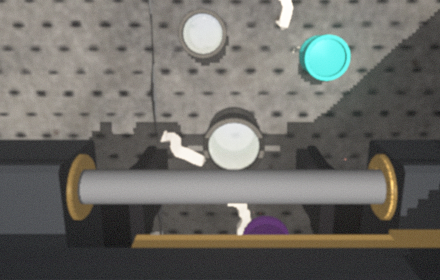

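The loupe at full-image (293,245) sits between the fingers within 1–2 mm. I descend and close.

```bash
python3 -m handwheel '[{"x":0.0005,"y":0.001,"z":0.02,"wx":0,"wy":0,"wz":0},{"x":0.0005,"y":0.001,"z":0.04,"wx":0,"wy":0,"wz":0},{"x":0.0005,"y":0.001,"z":0.05,"wx":0,"wy":0,"wz":0},{"x":0.0005,"y":0.001,"z":0.054,"wx":0,"wy":0,"wz":0},{"x":0.0005,"y":0.001,"z":0.054,"wx":0,"wy":0,"wz":0},{"x":0.0005,"y":0.001,"z":0.054,"wx":0,"wy":0,"wz":0}]' && python3 -m handwheel '[{"x":0,"y":0,"z":0,"wx":0,"wy":0,"wz":0},{"x":0,"y":0,"z":0,"wx":0,"wy":0,"wz":0},{"x":0,"y":0,"z":0,"wx":0,"wy":0,"wz":0},{"x":0,"y":0,"z":0,"wx":0,"wy":0,"wz":0},{"x":0,"y":0,"z":0,"wx":0,"wy":0,"wz":0},{"x":0,"y":0,"z":0,"wx":0,"wy":0,"wz":0},{"x":0,"y":0,"z":0,"wx":0,"wy":0,"wz":0},{"x":0,"y":0,"z":0,"wx":0,"wy":0,"wz":0},{"x":0,"y":0,"z":0,"wx":0,"wy":0,"wz":0},{"x":0,"y":0,"z":0,"wx":0,"wy":0,"wz":0}]' 0.02 15
```

```text
time: 4.52
position: [0.4456, -0.2655, 0.0095]
tool_rot: [0.005, 3.14, -0.001]
ft_force: [0.1, -0.1, 0.2]
grip_width: 0.694
grip_force: 0.0
time: 5.35
position: [0.445, -0.2651, 0.0087]
tool_rot: [0.005, 3.141, 0.0]
ft_force: [-0.6, 0.1, 4.2]
grip_width: 0.386
grip_force: 15.0
```

```bash
python3 -m handwheel '[{"x":0,"y":0,"z":-0.004,"wx":0,"wy":0,"wz":0},{"x":0,"y":0,"z":-0.012,"wx":0,"wy":0,"wz":0},{"x":0,"y":0,"z":-0.025,"wx":0,"wy":0,"wz":0},{"x":0,"y":0,"z":-0.04,"wx":0,"wy":0,"wz":0},{"x":0,"y":0,"z":-0.06,"wx":0,"wy":0,"wz":0},{"x":0,"y":0,"z":-0.08,"wx":0,"wy":0,"wz":0},{"x":0,"y":0,"z":-0.09,"wx":0,"wy":0,"wz":0},{"x":0,"y":0,"z":-0.095,"wx":0,"wy":0,"wz":0},{"x":0,"y":0,"z":-0.095,"wx":0,"wy":0,"wz":0},{"x":0,"y":0,"z":-0.095,"wx":0,"wy":0,"wz":0}]'; python3 - <<'E'
from h import *
from bench import ctrl
S=[];
for i in range(4):
    s=ctrl.get_state();r=ctrl.get_image('wrist' if i==0 else 'scene');S.append(s['position'])
    if i==0: w=r['image'][100:380,60:500,::-1]
sc=r['image'];u,v=proj(r,[.446,-.265,.11]).astype(int)
c=cv2.resize(sc[v-35:v+35,u-35:u+35,::-1],(280,280),interpolation=cv2.INTER_CUBIC)
cv2.imwrite('pics/lift.png',np.hstack([w,c]));print(np.mean(S,0).round(4),np.std(S,0).round(4),tool(s).round(3))
E
```

```text
time: 6.18
position: [0.4446, -0.2647, 0.1032]
tool_rot: [-0.005, -3.141, -0.001]
ft_force: [1.0, -0.1, -0.7]
grip_width: 0.388
grip_force: 15.0
[ 0.4443 -0.2646  0.1028] [0.0002 0.     0.0003] [[-1.     0.003 -0.002  0.444]
 [ 0.003  1.     0.    -0.265]
 [ 0.002  0.    -1.     0.103]
 [ 0.     0.     0.     1.   ]]
```

View pics/lift.png

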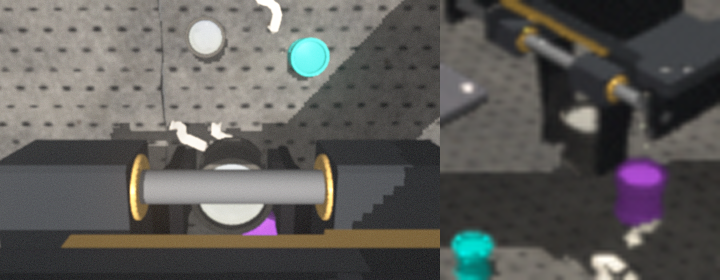

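The loupe is lifted upright between the pads. I carry it to the bracket.

```bash
python3 -m handwheel '[{"x":-0.002,"y":0.01,"z":0,"wx":0,"wy":0,"wz":0},{"x":-0.005,"y":0.03,"z":0,"wx":0,"wy":0,"wz":0},{"x":-0.01,"y":0.055,"z":0,"wx":0,"wy":0,"wz":0},{"x":-0.014,"y":0.085,"z":0,"wx":0,"wy":0,"wz":0},{"x":-0.018,"y":0.115,"z":0,"wx":0,"wy":0,"wz":0},{"x":-0.022,"y":0.145,"z":0,"wx":0,"wy":0,"wz":0},{"x":-0.026,"y":0.175,"z":0,"wx":0,"wy":0,"wz":0},{"x":-0.03,"y":0.205,"z":0,"wx":0,"wy":0,"wz":0},{"x":-0.034,"y":0.235,"z":0,"wx":0,"wy":0,"wz":0},{"x":-0.038,"y":0.265,"z":0,"wx":0,"wy":0,"wz":0}]' && python3 -m handwheel '[{"x":-0.003,"y":0.027,"z":0,"wx":0,"wy":0,"wz":0},{"x":-0.005,"y":0.05,"z":0,"wx":0,"wy":0,"wz":0},{"x":-0.006,"y":0.07,"z":0,"wx":0,"wy":0,"wz":0},{"x":-0.007,"y":0.085,"z":0,"wx":0,"wy":0,"wz":0},{"x":-0.007,"y":0.095,"z":0,"wx":0,"wy":0,"wz":0},{"x":-0.007,"y":0.1,"z":0,"wx":0,"wy":0,"wz":0},{"x":-0.007,"y":0.1,"z":0,"wx":0,"wy":0,"wz":0},{"x":-0.007,"y":0.1,"z":0,"wx":0,"wy":0,"wz":0},{"x":-0.007,"y":0.1,"z":0,"wx":0,"wy":0,"wz":0}]'; python3 - <<'E'
from h import *
from bench import ctrl
import pickle
S=[];I=[]
for i in range(3):
    s=ctrl.get_state();r=ctrl.get_image(['wrist','scene','top'][i]);S.append(s['position']);I.append((s,r))
pickle.dump(I,open('w5.pkl','wb'))
print(np.mean(S,0).round(4),tool(s).round(4))
s,r=I[0];w=r['image'][:,:,::-1]
for tip in([.494,.1895,.0735],):print([proj(r,tip,tool(s)).round(1) for s,r in I[:1]],proj(I[1][1],tip).round(1))
u,v=proj(r,[.494,.1895,.0735],tool(s)).astype(int);print(u-40,v-37)
a=cv2.resize(w[v-37:v+38,u-40:u+40],(400,375),interpolation=cv2.INTER_CUBIC)
r=I[1][1];u,v=proj(r,[.492,.15,.09]).astype(int);print(u-30,v-28)
b=cv2.resize(r['image'][v-28:v+28,u-30:u+30,::-1],(400,375),interpolation=cv2.INTER_CUBIC)
cv2.imwrite('pics/arr.png',np.hstack([a,b]))
E
```

```text
time: 7.22
position: [0.4832, 0.0012, 0.103]
tool_rot: [-0.005, -3.141, 0.0]
ft_force: [1.1, -0.6, -0.0]
grip_width: 0.383
grip_force: 15.0
time: 7.97
position: [0.4909, 0.0984, 0.1034]
tool_rot: [-0.008, -3.141, 0.001]
ft_force: [-0.3, -0.6, -0.5]
grip_width: 0.388
grip_force: 15.0
[0.491  0.0985 0.1035] [[-1.000e+00  4.900e-03  1.000e-04  4.910e-01]
 [ 4.900e-03  1.000e+00 -0.000e+00  9.870e-02]
 [-1.000e-04 -0.000e+00 -1.000e+00  1.036e-01]
 [ 0.000e+00  0.000e+00  0.000e+00  1.000e+00]]
[array([454.2, 251.6])] [202.2 176.3]
414 214
178 148
```

View pics/arr.png

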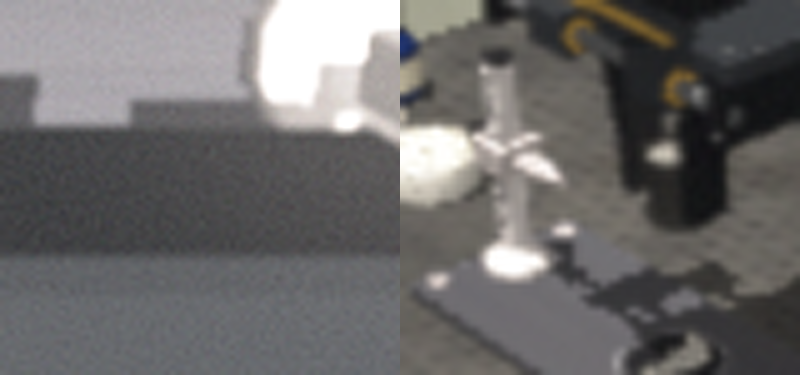

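```bash
python3 - <<'E'
from h import *
import pickle
I=pickle.load(open('w5.pkl','rb'));r=I[1][1]
f=lambda u,v:(177.6+u/6.67,147.6+v/6.67)
for n,p,o in[('coltop',(.495,.238,.126),f(95,58)),('tip',(.4945,.1895,.0735),f(163,184)),('tip+5',(.4945,.1895,.0785),f(163,184)),('footedge',(.4915-.01,.0985-.01,.0945),f(282,230)),('spot',(.495,.1148,.01),f(277,363)),('plate corner stud',(.531,.252,.01),f(163,229)),('stud2',(.456,.252,.01),f(37,281))]:
    print(n,proj(r,p).round(1),np.round(o,1))
E
```

```text
coltop [192.1 156.4] [191.8 156.3]
tip [202.3 176.2] [202.  175.2]
tip+5 [202.2 174.8] [202.  175.2]
footedge [218.1 183. ] [219.9 182.1]
spot [218.1 202.1] [219.1 202. ]
plate corner stud [201.8 183. ] [202.  181.9]
stud2 [183.1 190.5] [183.1 189.7]
```

```bash
python3 -m handwheel '[{"x":0,"y":0.005,"z":0,"wx":0,"wy":0,"wz":0},{"x":0,"y":0.01,"z":0.003,"wx":0,"wy":0,"wz":0},{"x":0,"y":0.013,"z":0.008,"wx":0,"wy":0,"wz":0},{"x":0,"y":0.013,"z":0.014,"wx":0,"wy":0,"wz":0},{"x":0,"y":0.013,"z":0.018,"wx":0,"wy":0,"wz":0},{"x":0,"y":0.013,"z":0.02,"wx":0,"wy":0,"wz":0},{"x":0,"y":0.013,"z":0.02,"wx":0,"wy":0,"wz":0},{"x":0,"y":0.013,"z":0.02,"wx":0,"wy":0,"wz":0},{"x":0,"y":0.013,"z":0.02,"wx":0,"wy":0,"wz":0},{"x":0,"y":0.013,"z":0.02,"wx":0,"wy":0,"wz":0}]'; python3 - <<'E'
from h import *
from bench import ctrl
s=ctrl.get_state();w=ctrl.get_image('wrist')['image'];r=ctrl.get_image('scene');t=ctrl.get_image('top')
print(tool(s).round(4),s['ft_force'].round(2),s['grip_force'])
u,v=proj(r,[.492,.15,.08]).astype(int);print(u-30,v-28,proj(r,(.482,.1015,.0745)).round(1))
b=cv2.resize(r['image'][v-28:v+28,u-30:u+30,::-1],(400,375),interpolation=cv2.INTER_CUBIC)
a=cv2.resize(w[150:330,190:390,::-1],(400,375),interpolation=cv2.INTER_CUBIC)
cv2.imwrite('pics/fin.png',np.hstack([a,b]))
E
```

```text
time: 8.95
position: [0.4912, 0.1127, 0.0838]
tool_rot: [0.005, 3.141, 0.0]
ft_force: [1.0, -0.3, -0.3]
grip_width: 0.384
grip_force: 15.0
[[-1.000e+00  3.300e-03  5.000e-04  4.912e-01]
 [ 3.300e-03  1.000e+00  3.000e-04  1.127e-01]
 [-5.000e-04  3.000e-04 -1.000e+00  8.380e-02]
 [ 0.000e+00  0.000e+00  0.000e+00  1.000e+00]] [ 0.96 -0.32 -0.33] 14.999934316219878
178 151 [216.  187.2]
```

View pics/fin.png

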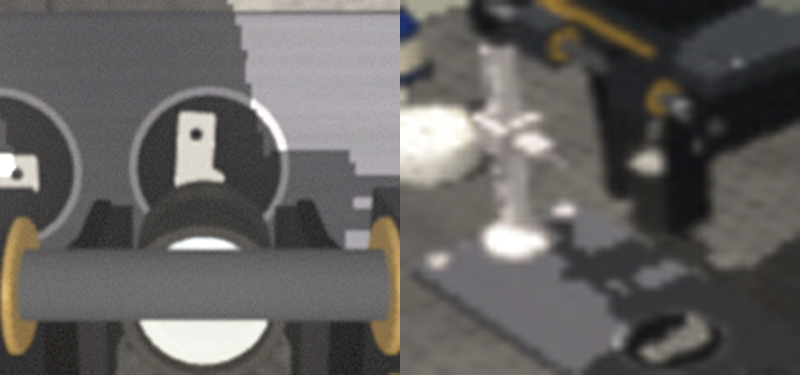

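The view shows the loupe upright over the crosswise bracket (columns match within about 2 px), touching only the gripper, with its foot level with the pointer tip within measurement error. Handing in.

```bash
python3 -c "
from bench import ctrl
print(ctrl.close_job())"
```

```text
the job is handed in; nothing more can be done
None
```

I handed the job in with the larger black loupe held upright and centred above the crosswise bracket, the one nearest the pointer. By my measurements the foot is about 75 mm above the worktop, matching the pointer tip to within 1–2 mm. The hand-in call returned no verdict.

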